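# Lock the shogi board's drawer with its stop key

### The arm

A 6-joint arm with a two-finger parallel gripper is mounted at the origin on the work surface. World frame = base frame: x ahead of the robot, y to its left, z up, the work surface at z = 0. Lengths are in m, angles in rad, forces in N, time in s.
With the tool pointing down it reaches from about 0.4 to 0.925 m from the base axis. Payload 12.5 kg.
Tool frame: the origin (TCP) lies at the very end of the fingers, on their centre line; the grasp point (between the pads) lies 19 mm behind it; z points along the fingers, y is the line along which they close (so a half turn about z gives the same grasp; the last joint's range is limited). The gripper opens to 95 mm and grips with 3 to 60 N. Pads are 20 mm wide; open, the fingers measure 119 mm over their backs; the gripper's body (75 mm by 180 mm) begins 59 mm behind the grasp point.
Start: joints at [-1.283, 0.491, 1.559, -0, 1.092, -0.106], TCP at [0.24, -0.577, 0.215] pointing down, gripper open.
Joint ranges: [-3.1, 3.1], [-0.84, 2.19], [0.05, 2.79], [-1.13, 4.28], [0.06, 2.93], [-2.69, 2.69]. Speed limits (rad/s): [2.22, 2.22, 2.79, 3.14, 3.14, 3.14].

### API

Orientations are given as a unit quaternion [x, y, z, w].
In Python, from plant import state, snapshot, job_done gives the robot as it stands.
- The arm moves only by the tool apply_moves, never from a script. Its argument "steps" is a list that holds one entry, the list of rows, each a list of 5 numbers: the shift along the world's x, y, z in mm, then the turn about the world's z in degrees, then the gripper command: -1 is shut, 1 is fully open, values between are in proportion. A call has 1 to 12 rows; each row is the pose to reach, as a shift and turn from the pose commanded when the call began; what a row does not reach only later rows make up. A row lasts 1/8 s, in which the tool goes at most 62.5 mm and 10.7 degrees, less where a joint would pass 70% of its speed; a pose out of reach is approached as far as the arm can. A call with a gripper value outside its range is refused whole. The fingers move at their own pace and stop on an object; the grip force is fixed at half the most. Time passes only in rows, so rows that repeat a pose let the fingers close. It gives the time, the measured TCP pose, the force, the opening and the grip force at its end, in the units of the state.
- state(): the state, without advancing time (a new reading comes with each control period).
- snapshot(name): name is "scene" or "top"; returns a dict with "pixels" (480x640x3 uint8, red, green, blue), "fx", "fy", "cx", "cy" (pixels), "xyz" and "orientation" of the camera in the world. Camera axes: x right, y up, looking along -z (the intrinsics and any distortion apply to the point x, -y, -z); pixel columns grow to the right and rows downward; lengths in m; the calibration is good to about 2 mm. A picture is of the moment at which its call begins. There is no depth.
- job_done(): hands the job in; it is judged then, once.
The state is a dict: "time_s": time; "joint_positions": joint angles; "joint_vel": joint speeds; "joint_torque": joint torques, N m; "tool_pos": TCP position; "orientation": TCP orientation; "contact_force": force on the tool from outside, world axes, zero at the start; "ft_torque": the same for the moment, N m; "grip_width": opening from 0.0 (shut) to 1.0 (fully open); "finger_force": force on a finger pad.
Only numpy, scipy, OpenCV 4.12 (cv2) and the standard library are available. Lean on these libraries where they do the work, as an engineer would, in place of code of your own. Each camera call takes 0.05 s, during which the arm holds its last target. There are 200 camera calls.

### The job

Lock the eased-out drawer under the shogi board with its stop key: lift the key out of the walnut rest block, put its foot down through the wide mouth at the near end of the slot in the board's side rail until it stands on the runner below, then slide it along the slot with the foot on the runner until it drops into the hidden notch. Stop there without shoving the drawer along, and let go of the key with it upright and its collar down on the rail. Leave the drawer and everything else where they are.

Things in the scene. Friction and masses are not known exactly. Their poses are not given: they have to be found in the camera images.
- key_grip (a point): Centre of the stop key's walnut handle, 18 (own x) x 16 (own y) x 60 mm tall. The key stands upright (z up), 104 mm tall, same after a half turn. Below the handle: steel collar 34 (x) x 36 (y) x 6 mm, its underside 36 mm below this point; stem 12 (x) x 8 (y) mm; foot 14 (x) x 24 (y) x 10 mm, its underside 74 mm below this point. About 0.12 kg. It starts hanging by its collar in the rest block.
- key_foot (a point): Centre of the underside of the key's foot, 74 mm below key_grip; same axes.
- rest: Walnut rest block, fixed, 70 x 70 x 50 mm tall, origin at the centre of its underside. A pocket 22 (own x) by 32 mm (own y) opens in its top and the key stands in it, axes parallel to the block's. Lift the key 45 mm straight up to clear it.
- mouth (a point): Centre of the slot's mouth on the rail's top, 76 mm above the table. Own x runs along the slot to its far end, y across it towards the playing board, z up. Mouth 28 (x) x 30 (y) mm; beyond it the slot is 14 mm wide, narrower than the key's foot. The key goes in with its own x along the slot (either way). The floor under mouth and slot is the drawer's runner, 26 mm below this point.
- slot_end (a point): Closed far end of the slot, on its middle line at the rail's top, 167 mm from mouth. The cover round the slot is 10 mm thick; beneath it a cavity 30 mm wide and 16 mm high lets the foot slide along the waxed runner (friction about 0.2).
- drawer_front (a point): Middle of the top edge of the drawer's front (robot's side, brass knob); the drawer slides along the slot and is eased out by an unknown amount. Its runner is flat but for one notch across it, 24 mm long, 16 mm deep, its middle 50 to 140 mm from mouth along the slot. There the foot drops 12 mm until the collar rests on the rail. Only friction holds the drawer: over about 16 N moves it.
- komadai: Rosewood captured-piece stand, loose, 105 mm square, 80 mm tall, with pieces on top; origin at the centre of its underside.
- incense: Blue porcelain incense holder, loose, 60 mm across, 44 mm tall; origin at the centre of its underside.
- frog: Cast bronze paperweight frog, loose, about 60 mm across, 43 mm tall, on the playing board; origin at the centre of its underside.
- clock: Black game clock, loose, 60 x 170 x 83 mm; origin at the centre of its underside.
- piecebox: Lidded wooden piece box, loose, 116 x 91 x 67 mm; origin at the centre of its underside.
- teacup: White tea cup, loose, 70 mm across, 75 mm tall; origin at the centre of its underside.
- board: Shogi board on its drawer base, fixed, 340 (own x) x 370 (own y) mm, origin at the centre of its underside. The rail with the slot is along its -y side, 70 mm wide; the playing board beside it is 86 mm high, 10 mm above the rail, its edge 37 mm from the slot's middle line. Own x is the slot's direction.
Mind the look-alikes: they are no part of the job. Leave any green, pink or red look-alike of the part that bears key_grip alone.

How it is judged:
By the outcome, as a careful person would: the job done as asked, in the order asked, and still so for the second after the job is handed in, with the robot touching nothing.
It also fails if it takes over 51 s, if anything falls off the work surface, if the arm or the gripper's body presses on something with over 40 N, if the wrist force passes 120 N, or if a joint passes its speed limit or range.

## Working session

There is one attempt and no reset: what is moved stays moved. The work goes in short steps, Python scripts to look and compute and a tool call to move; the robot and the scene stay as the last step left them, time stands still between calls to the robot, and variables do not carry over. Pictures are saved under pics/ and viewed, at most 10 in all, crops included, and the job is handed in when it is done.

Besides the shell and the picture viewer there is one more tool, called after "Call:" by a JSON object that holds its "method" and its "body". apply_moves: Moves the arm, as the interface text tells. Its arguments: {"type":"object","properties":{"steps":{"type":"array","items":{"type":"array","items":{"type":"array","items":{"type":"number"}}}}},"required":["steps"]}

```bash
mkdir -p pics
cat > h.py <<'E'
import numpy as np,cv2
from scipy.spatial.transform import Rotation as R
from plant import state,snapshot,job_done
def snap(n,f):
    s=snapshot(n); cv2.imwrite('pics/'+f+'.png',s['pixels'][:,:,::-1]); np.save('pics/'+f+'.npy',s,allow_pickle=True); return s
def load(f): return np.load('pics/'+f+'.npy',allow_pickle=True).item()
def ray(s,u,v):
    d=np.array([(u-s['cx'])/s['fx'],-(v-s['cy'])/s['fy'],-1.]); return np.array(s['xyz']),R.from_quat(s['orientation']).apply(d)
def onz(s,u,v,z):
    o,d=ray(s,u,v); return o+d*(z-o[2])/d[2]
def tri(s1,p1,s2,p2):
    a,d=ray(s1,*p1); b,e=ray(s2,*p2); t=np.linalg.lstsq(np.c_[d,-e],b-a,rcond=None)[0]
    p,q=a+d*t[0],b+e*t[1]; return (p+q)/2,np.linalg.norm(p-q)
def proj(s,p):
    q=R.from_quat(s['orientation']).inv().apply(np.array(p)-s['xyz']); return s['cx']+s['fx']*q[0]/-q[2],s['cy']-s['fy']*q[1]/-q[2]
E
python3 - <<'E'
from h import *
for n in('scene','top'):
    s=snap(n,n+'0'); print({k:v for k,v in s.items() if k!='pixels'})
print(state())
E
```

```text
{'fx': 570.4055155356693, 'fy': 570.4055155356693, 'cx': 309.47215455747886, 'cy': 236.40813375937927, 'xyz': array([ 1.19287289, -0.33579108,  1.10154956]), 'orientation': array([0.27514251, 0.15276194, 0.4617853 , 0.82928567])}
{'fx': 440.3947836532197, 'fy': 440.3947836532197, 'cx': 318.8312441511804, 'cy': 246.4196715523497, 'xyz': array([0.33479577, 0.06038469, 1.00888358]), 'orientation': array([-0.06453833,  0.07795935,  0.74879443, -0.6550298 ])}
{'time_s': 0.1, 'joint_positions': array([-1.28259965e+00,  4.91492137e-01,  1.55939031e+00,  2.08326580e-05,
        1.09167715e+00, -1.05597562e-01]), 'joint_vel': array([-1.41562423e-03, -2.34192662e-03,  7.64124748e-04, -7.50587668e-04,
        1.62242762e-05, -7.18539010e-04]), 'joint_torque': array([ 9.93591348e-04, -6.13623619e+01, -2.58606434e+01,  6.93319389e-02,
        4.70313441e-02, -3.07354901e-05]), 'tool_pos': array([ 0.23977666, -0.57694958,  0.214124  ]), 'orientation': array([ 9.80679132e-01,  1.95622612e-01, -3.48768414e-05, -4.82301065e-04]), 'contact_force': array([-0.54307491, -0.16813317, -0.11883162]), 'ft_torque': array([ 0.03431838, -0.00560208, -0.01432324]), 'finger_force': 0.0, 'grip_width': 1.0025639776996975}
```

View pics/scene0.png

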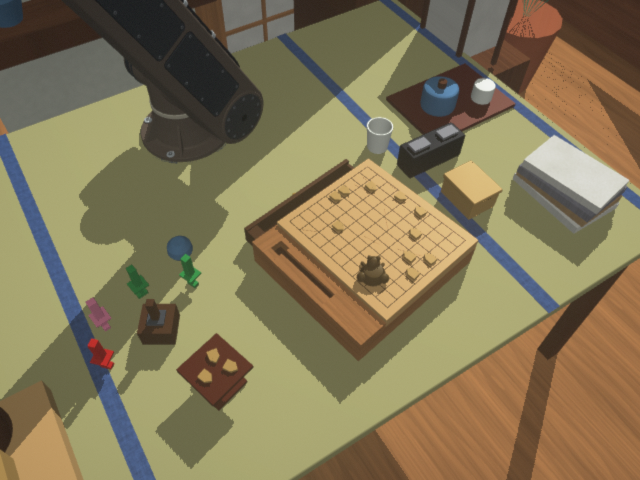

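View pics/top0.png

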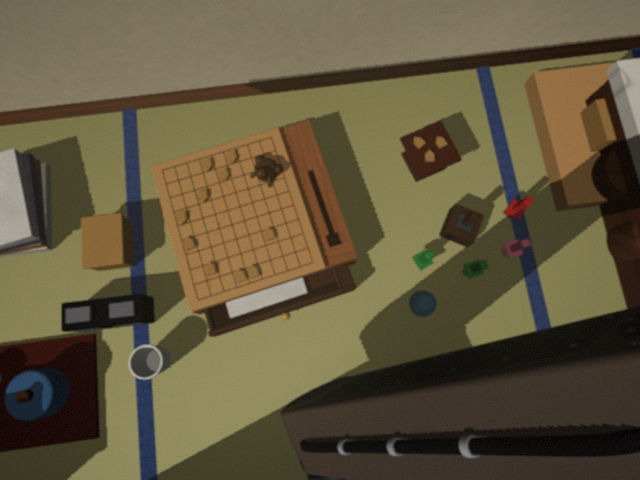

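Candidates for the key: walnut-handled key in its block, scene (153,310) / top (461,225). Look-alikes: green at scene (137,281) and (190,270), pink (98,313), red (101,354). I choose the walnut one in the block. The slot runs from its wide mouth at scene (281,248) / top (334,240) to its far end at scene (330,294) / top (312,172).

Run:
```python
from h import *
a=load('scene0')['pixels'];b=load('top0')['pixels']
def c(i,x,y,w,h): return cv2.resize(i[y:y+h,x:x+w],(400,300),interpolation=cv2.INTER_CUBIC)
g=lambda i:np.clip(i.astype(float)*1.7,0,255).astype(np.uint8)
m=np.vstack([np.hstack([c(a,125,285,80,60),c(b,421,195,80,60)]),np.hstack([c(a,255,225,100,75),c(b,275,165,100,75)])])
cv2.imwrite('pics/crop1.png',g(m)[:,:,::-1])
```

```text
(no output)
```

View pics/crop1.png

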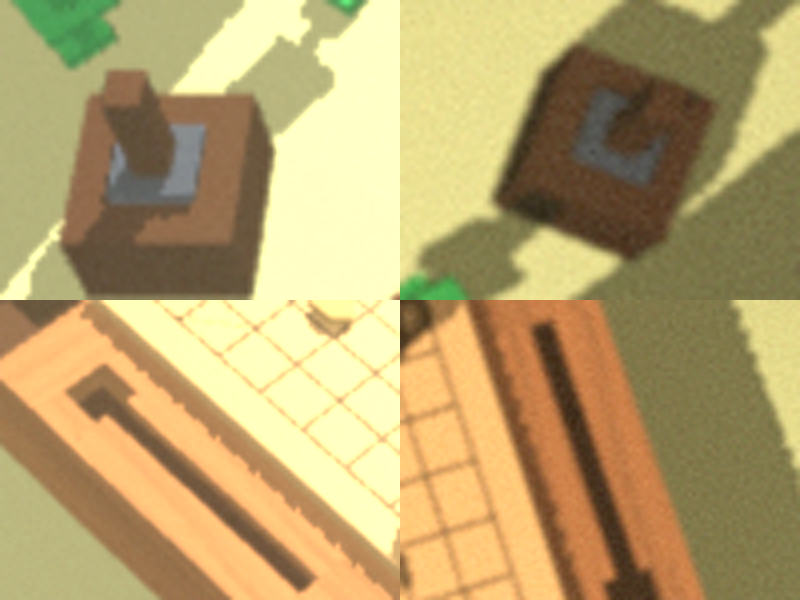

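Run:
```python
from h import *
S=load('scene0');T=load('top0')
A=lambda c:[(125+x/5,285+y/5) for x,y in c]
print('block scene z=.05');P=[onz(S,u-.4,v-.4,.05) for u,v in A([(90,95),(252,95),(237,243),(63,243)])]
for p in P: print(p.round(4))
print(np.mean(P,0),[np.linalg.norm(P[i]-P[i-1]).round(4) for i in range(4)],[np.degrees(np.arctan2(*(P[i]-P[i-1])[1::-1])).round(1) for i in range(4)])
print('collar scene z=.056',[onz(S,u-.4,v-.4,.056).round(4) for u,v in A([(118,128),(205,125),(195,203),(107,203)])])
print('handle top scene .116',onz(S,125+126/5-.4,285+88/5-.4,.116))
# top: gray mask in block area
b=T['pixels'].astype(int);hsv=cv2.cvtColor(T['pixels'],cv2.COLOR_RGB2HSV)
print('block top view z=.05',[onz(T,421+x/5-.4,195+y/5-.4,.05).round(4) for x,y in[(178,48),(315,100),(235,258),(120,215)]])
for z in(.056,.116):print('proj into top',proj(T,list(np.mean(P,0)[:2])+[z]))
# slot dark mask
for n,I,(x,y,w,h) in(('T',T,(296,160,54,95)),('S',S,(265,235,75,70))):
    g=cv2.cvtColor(I['pixels'],cv2.COLOR_RGB2GRAY)[y:y+h,x:x+w]
    print(n,np.percentile(g,[1,5,10,30,60]))
B=lambda c,x0,y0:[(x0+x/4-.4,y0+y/4-.4) for x,y in c]
m,e=B([(100,91),(305,283)],255,225);print('S mouth/end',onz(S,*m,.076),onz(S,*e,.076))
e2=B([(143,24)],275,165)[0];m2=(333.5,240)
print('T',onz(T,*m2,.076),onz(T,*e2,.076)); print(tri(S,m,T,m2),tri(S,e,T,e2))
i=T['pixels'][220:265,305:365];j=S['pixels'][230:275,262:322]
k=np.hstack([cv2.resize(q,(400,300),interpolation=cv2.INTER_CUBIC) for q in(i,j)])
i=T['pixels'][275:325,260:310]; 
cv2.imwrite('pics/crop2.png',np.clip(k.astype(float)*1.8,0,255)[:,:,::-1])
```

```text
block scene z=.05
[ 0.4923 -0.3155  0.05  ]
[ 0.5283 -0.2573  0.05  ]
[ 0.5891 -0.2907  0.05  ]
[ 0.5517 -0.351   0.05  ]
[ 0.54037054 -0.30359273  0.05      ] [np.float64(0.0692), np.float64(0.0684), np.float64(0.0693), np.float64(0.071)] [np.float64(149.1), np.float64(58.2), np.float64(-28.8), np.float64(-121.8)]
collar scene z=.056 [array([ 0.5173, -0.3116,  0.056 ]), array([ 0.5351, -0.2802,  0.056 ]), array([ 0.5667, -0.2982,  0.056 ]), array([ 0.5477, -0.3288,  0.056 ])]
handle top scene .116 [ 0.54079749 -0.30338375  0.116     ]
block top view z=.05 [array([ 0.5851, -0.2935,  0.05  ]), array([ 0.5528, -0.3502,  0.05  ]), array([ 0.486 , -0.2996,  0.05  ]), array([ 0.5121, -0.2525,  0.05  ])]
proj into top (np.float64(465.35621787464447), np.float64(221.8565916959727))
proj into top (np.float64(474.8001311508896), np.float64(214.56275428618372))
T [31. 35. 51. 70. 84.]
S [ 55.  65.  71.  92. 125.]
S mouth/end [ 0.53475337 -0.00464882  0.076     ] [0.69735865 0.02460678 0.076     ]
T [ 0.53399253 -0.0037271   0.076     ] [0.69859352 0.02538895 0.076     ]
(array([ 0.53412599, -0.00404177,  0.07486026]), np.float64(0.0005211058592016581)) (array([0.69798379, 0.02487679, 0.07686376]), np.float64(0.001207647920581361))[ WARN:0@0.333] global loadsave.cpp:1063 imwrite_ Unsupported depth image for selected encoder is fallbacked to CV_8U.
```

View pics/crop2.png

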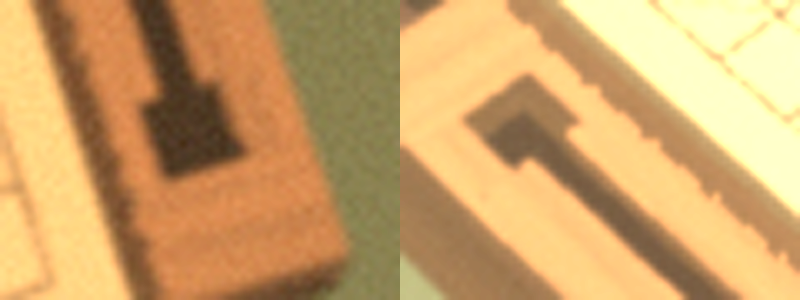

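Mouth corners give centre top (333.6,239.1), scene (279.9,247.6); the choice of key (walnut handle, steel collar, in the block) is confirmed. Check the neighbours' clearances.

Run:
```python
from h import *
S=load('scene0');T=load('top0')
m=tri(S,(279.9,247.6),T,(333.55,239.1));e=tri(S,(330.8,295.4),T,(310.4,170.6));print(m,e,np.degrees(np.arctan2(*(e[0]-m[0])[1::-1])),np.linalg.norm(e[0]-m[0]))
print('key top',tri(S,(149.8,302.2),T,(474.5,215)),)
h=cv2.cvtColor(T['pixels'],cv2.COLOR_RGB2HSV);hs=cv2.cvtColor(S['pixels'],cv2.COLOR_RGB2HSV)
for n,lo,hi in(('green',(50,110,40),(80,255,255)),('blue/incense',(98,80,30),(115,255,200))):
  for c,q in(('T',h),('S',hs)):
    k=cv2.connectedComponentsWithStats(cv2.inRange(q,lo,hi));print(n,c,[(k[2][i].tolist(),k[3][i].round(0)) for i in range(1,k[0]) if 60<k[2][i,4]<1500])
print('green near',tri(S,(188,272),T,(424,259)),'komadai',tri(S,(215,368),T,(431,150)),'incense',tri(S,(180,248),T,(423,303)),'frog',tri(S,(374,262),T,(267,166)))
```

```text
(array([ 0.53584887, -0.00428478,  0.07612439]), np.float64(0.0003931549621298409)) (array([0.6979956 , 0.02475635, 0.07678737]), np.float64(0.0012221986083267042)) 10.15424319442751 0.16472823607946246
key top (array([ 0.53984814, -0.3033435 ,  0.11457217]), np.float64(1.559632524579388e-05))
green T [([413, 250, 21, 20, 260], array([424., 259.])), ([463, 260, 25, 18, 238], array([474., 268.]))]
green S [([179, 254, 22, 33, 320], array([189., 271.])), ([127, 265, 21, 33, 363], array([137., 282.]))]
blue/incense T [([123, 110, 17, 94, 1126], array([131., 156.])), ([512, 216, 17, 23, 214], array([520., 228.])), ([521, 247, 29, 84, 1004], array([535., 291.])), ([131, 251, 14, 43, 388], array([138., 276.])), ([414, 295, 21, 20, 248], array([425., 305.])), ([134, 323, 15, 24, 280], array([141., 334.])), ([137, 379, 20, 101, 1442], array([146., 430.]))]
blue/incense S [([0, 0, 23, 27, 556], array([10., 12.])), ([381, 0, 105, 77, 629], array([427.,  34.])), ([278, 34, 92, 92, 991], array([325.,  79.])), ([422, 77, 37, 39, 1020], array([440.,  97.])), ([496, 84, 72, 58, 455], array([532., 116.])), ([388, 139, 11, 19, 119], array([393., 148.])), ([429, 185, 12, 13, 98], array([435., 190.])), ([622, 188, 18, 20, 171], array([632., 197.])), ([477, 232, 82, 81, 1180], array([518., 272.])), ([168, 237, 23, 23, 388], array([178., 247.]))]
green near (array([ 0.47001012, -0.19940749,  0.04923152]), np.float64(0.002528241321664091)) komadai (array([ 0.71344809, -0.25234983,  0.07261329]), np.float64(0.0021952959119785074)) incense (array([ 0.377017  , -0.18526515,  0.01889218]), np.float64(0.001703235449280265)) frog (array([0.70208695, 0.12069007, 0.12925219]), np.float64(0.008097653263839006))
```

Call:
{"method": "apply_moves", "body": {"steps": [[[50,45,0,6,0.2],[100,91,0,12,0.2],[150,137,0,18,0.2],[200,182,0,24,0.2],[250,228,0,30,0.2],[300,273.5,-10,36.6,0.2],[300,273.5,-40,36.6,0.2],[300,273.5,-40,36.6,0.2]]]}}

```text
time_s: 1.1
tool_pos: [0.5401, -0.3014, 0.1722]
orientation: [0.869, 0.495, -0.001, -0.002]
contact_force: [-0.7, -0.6, 1.1]
grip_width: 0.595
finger_force: 0.0
```

Run:
```python
from h import *
s=state();print(s['tool_pos'],s['orientation'],s['grip_width'],s['joint_positions'])
S=snap('scene','scene1')
i=S['pixels'][200:400,60:327];cv2.imwrite('pics/c3.png',np.clip(cv2.resize(i,(800,600),interpolation=cv2.INTER_CUBIC).astype(float)*1.4,0,255).astype(np.uint8)[:,:,::-1])
```

```text
[ 0.54014257 -0.30136298  0.17215931] [ 0.86890717  0.49497002 -0.00090642 -0.00204632] 0.5953905229658385 [-6.15699389e-01  5.26684520e-01  1.61994594e+00  1.08109731e-04
  9.99437444e-01 -8.05652364e-02]
```

View pics/c3.png

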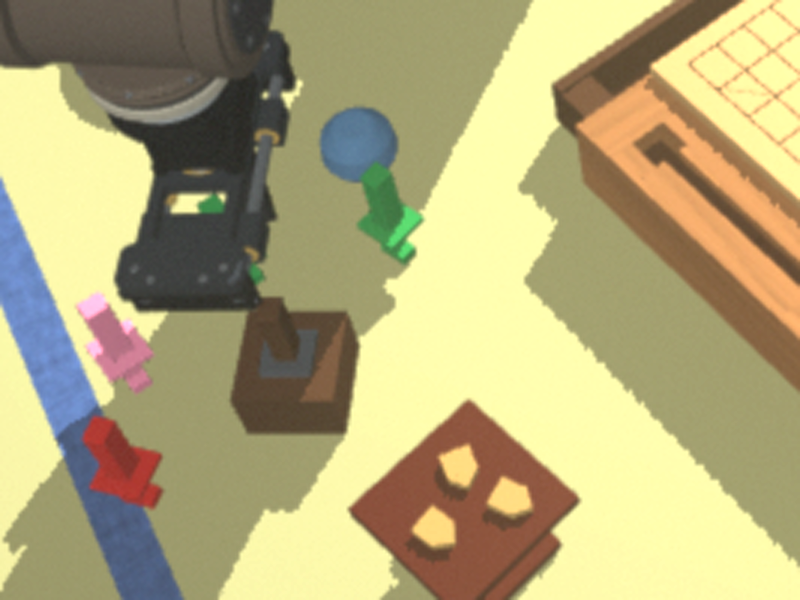

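Run:
```python
from h import *
S=load('scene1');s=state();p=s['tool_pos'];r=R.from_quat(s['orientation'])
for q in([0,0,0],[0,.03,0],[0,-.03,0],[.0375,.09,-.078],[-.0375,.09,-.078],[.0375,-.09,-.078],[-.0375,-.09,-.078]):
    u=np.array(proj(S,p+r.apply(q))); print(q,u.round(1),((u-[60,200])*3).round())
print(p,np.degrees(r.as_euler('zyx')))
```

```text
[0, 0, 0] [143.1 286.4] [249. 259.]
[0, 0.03, 0] [140.6 300.1] [242. 300.]
[0, -0.03, 0] [145.5 273.1] [256. 219.]
[0.0375, 0.09, -0.078] [146.3 307.2] [259. 322.]
[-0.0375, 0.09, -0.078] [102.  307.9] [126. 324.]
[0.0375, -0.09, -0.078] [160.8 223.6] [302.  71.]
[-0.0375, -0.09, -0.078] [120.9 224.2] [183.  73.]
[ 0.53981121 -0.30285655  0.17365697] [-5.92584820e+01 -1.13369371e-01 -1.79927743e+02]
```

The gripper's body projects where it is seen, with the open fingers on either side of the handle (key top at crop (265,305)). Go down and grip.

Call:
{"method": "apply_moves", "body": {"steps": [[[0,0,-45,0,0.2],[0,0,-85,0,0.2],[0,0,-105,0,0.2],[0,0,-105,0,0.2],[0,0,-105,0,-1],[0,0,-105,0,-1],[0,0,-105,0,-1],[0,0,-105,0,-1],[0,0,-105,0,-1]]]}}

```text
time_s: 2.28
tool_pos: [0.54, -0.3037, 0.07]
orientation: [0.87, 0.494, 0.0, 0.0]
contact_force: [0.0, -0.9, 3.1]
grip_width: 0.189
finger_force: 30.0
```

Run:
```python
from h import *
s=state();print({k:v for k,v in s.items() if 'joint' not in k},s['grip_width']*95)
```

```text
{'time_s': 2.275, 'tool_pos': array([ 0.53999533, -0.30369145,  0.06995071]), 'orientation': array([8.69623804e-01, 4.93714847e-01, 1.32465556e-04, 2.66615056e-04]), 'contact_force': array([ 0.00766952, -0.85520125,  3.08836795]), 'ft_torque': array([-0.01802968, -0.08208587,  0.01697727]), 'finger_force': 30.000249445438385, 'grip_width': 0.1887842554989362} 17.93450427239894
```

Opening 17.9 mm: the fingers close along the key's own x. Lift and carry to above the mouth.

Call:
{"method": "apply_moves", "body": {"steps": [[[0,0,20,0,-1],[0,0,60,0,-1],[0,0,100,0,-1],[-1,50,100,7,-1],[-2,100,100,14,-1],[-3,150,100,21,-1],[-4,200,100,28,-1],[-5,250,100,35,-1],[-5,285,100,40.8,-1],[-5,299.5,100,40.8,-1],[-5,299.5,100,40.8,-1],[-5,299.5,100,40.8,-1]]]}}

```text
time_s: 3.78
tool_pos: [0.5349, -0.0051, 0.1696]
orientation: [0.644, 0.765, -0.0, 0.0]
contact_force: [0.1, -0.7, -1.2]
grip_width: 0.191
finger_force: 30.0
```

Run:
```python
from h import *
s=state();print({k:v for k,v in s.items() if 'joint' not in k});r=R.from_quat(s['orientation']);y=r.apply([0,1,0]);print('closing',np.degrees(np.arctan2(y[1],y[0])))
S=snap('scene','scene2');T=snap('top','top2');f=s['tool_pos']-[0,0,.058];print('foot',f,proj(S,f),proj(T,f))
i=S['pixels'][190:310,230:390];j=T['pixels'][180:300,260:420]
k=np.hstack([cv2.resize(q,(400,300),interpolation=cv2.INTER_CUBIC) for q in(i,j)])
k=np.vstack([k,np.hstack([cv2.resize(S['pixels'][215:275,250:330],(400,300),interpolation=cv2.INTER_CUBIC),cv2.resize(T['pixels'][210:270,300:380],(400,300),interpolation=cv2.INTER_CUBIC)])])
cv2.imwrite('pics/c4.png',np.clip(k.astype(float)*1.6,0,255).astype(np.uint8)[:,:,::-1])
```

```text
{'time_s': 3.775, 'tool_pos': array([ 0.53494152, -0.00514291,  0.16955988]), 'orientation': array([ 6.43716818e-01,  7.65263779e-01, -7.11923349e-05,  3.61901486e-05]), 'contact_force': array([ 0.05457965, -0.68022865, -1.18092585]), 'ft_torque': array([-0.02145139, -0.12659548,  0.00170151]), 'finger_force': 29.99960035085678, 'grip_width': 0.19106621888447434}
closing 9.860929530716179
foot [ 0.53494152 -0.00514291  0.11155988] (np.float64(278.7662469165223), np.float64(237.92556320809663)) (np.float64(334.7547502253636), np.float64(235.80686755338763))
```

View pics/c4.png

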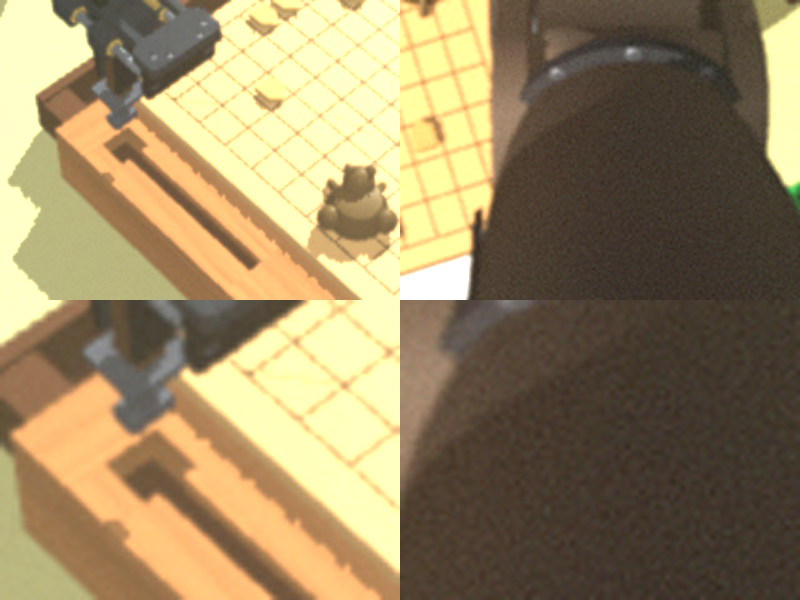

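Run:
```python
from h import *
S=load('scene2');S0=load('scene0')
ex=np.array([np.cos(.1745),np.sin(.1745),0]);ey=np.array([-ex[1],ex[0],0])
m=onz(S0,279.9,247.6,.076); q=onz(S,250+150.5/5-.4,215+117.5/5-.4,.1116)-.007*ex; tcp=np.array([.5349,-.0051,.1116])
for n,p in(('mouth',m),('foot seen',q),('foot fk',tcp)): print(n,p.round(4),((p-tcp)@ex*1e3).round(1),((p-tcp)@ey*1e3).round(1))
for n in('sceneA',): print()
i=S['pixels'][222:262,262:315];k=cv2.resize(i,(795,600),interpolation=cv2.INTER_CUBIC)
cv2.imwrite('pics/c5.png',np.clip(k.astype(float)*1.6,0,255).astype(np.uint8)[:,:,::-1])
```

```text
mouth [ 0.5357 -0.0044  0.076 ] 0.9 0.5
foot seen [ 0.5295 -0.0049  0.1116] -5.2 1.1
foot fk [ 0.5349 -0.0051  0.1116] 0.0 0.0
```

View pics/c5.png

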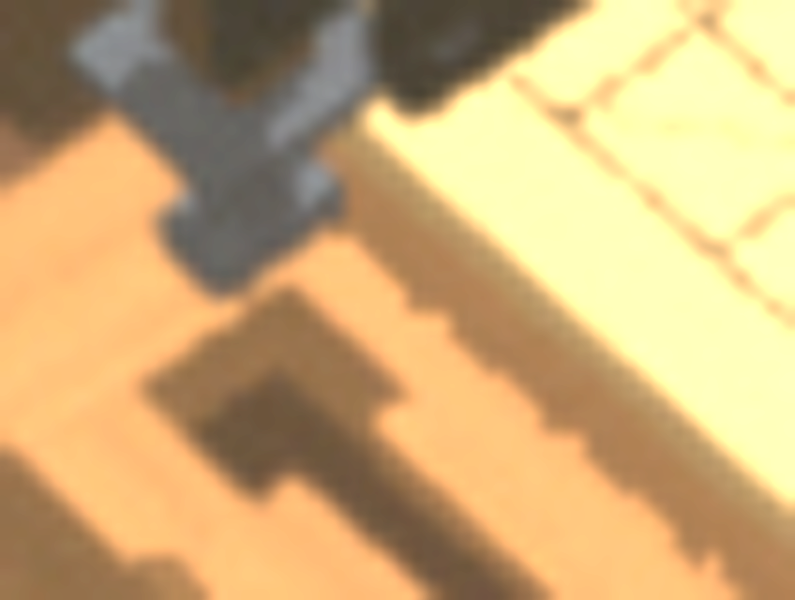

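Foot's near lower edge spans crop (220,297)–(342,216), mouth centre crop ≈(275,385): in line laterally, and about 3–5 mm short along the slot; shift +3 mm and descend gently.

Call:
{"method": "apply_moves", "body": {"steps": [[[3,0.9,0,0,-1],[3,0.9,-15,0,-1],[3,0.9,-27,0,-1],[3,0.9,-32,0,-1],[3,0.9,-37,0,-1],[3,0.9,-40,0,-1],[3,0.9,-40,0,-1]]]}}

```text
time_s: 4.75
tool_pos: [0.5378, -0.0032, 0.1296]
orientation: [0.643, 0.766, 0.0, 0.0]
contact_force: [-0.8, 0.5, -2.2]
grip_width: 0.187
finger_force: 30.0
```

Call:
{"method": "apply_moves", "body": {"steps": [[[0,0,-6,0,-1],[0,0,-12,0,-1],[0,0,-17,0,-1],[0,0,-19,0,-1],[0,0,-20,0,-1],[0,0,-21,0,-1],[0,0,-21,0,-1]]]}}

```text
time_s: 5.62
tool_pos: [0.5379, -0.0033, 0.1087]
orientation: [0.643, 0.766, 0.0, 0.0]
contact_force: [0.1, 0.1, -1.3]
grip_width: 0.188
finger_force: 30.0
```

Call:
{"method": "apply_moves", "body": {"steps": [[[0,0,-0.5,0,-1],[0,0,-1,0,-1],[0,0,-1.5,0,-1],[0,0,-1.5,0,-1]]]}}

```text
time_s: 6.12
tool_pos: [0.5379, -0.0033, 0.1079]
orientation: [0.643, 0.766, 0.0, 0.0]
contact_force: [-1.7, 1.4, 7.9]
grip_width: 0.192
finger_force: 30.0
```

Call:
{"method": "apply_moves", "body": {"steps": [[[3.9,0.7,0,0,-1],[7.9,1.4,0,0,-1],[11.8,2.1,0,0,-1],[15.8,2.8,0,0,-1],[19.7,3.5,0,0,-1],[23.6,4.2,0,0,-1],[27.6,4.9,0,0,-1],[31.5,5.6,0,0,-1],[35.4,6.2,0,0,-1],[35.4,6.2,0,0,-1]]]}}

```text
time_s: 7.38
tool_pos: [0.5735, 0.0029, 0.1079]
orientation: [0.643, 0.766, 0.0, 0.0]
contact_force: [-1.8, 0.6, 6.8]
grip_width: 0.19
finger_force: 30.0
```

Call:
{"method": "apply_moves", "body": {"steps": [[[3.4,0.6,0,0,-1],[6.9,1.2,0,0,-1],[6.9,1.2,0,0,-1]]]}}

```text
time_s: 7.75
tool_pos: [0.5804, 0.0041, 0.1079]
orientation: [0.643, 0.766, 0.0, 0.0]
contact_force: [-1.8, -0.8, 6.1]
grip_width: 0.192
finger_force: 30.0
```

Call:
{"method": "apply_moves", "body": {"steps": [[[3.4,0.6,0,0,-1],[6.9,1.2,0,0,-1],[6.9,1.2,0,0,-1]]]}}

```text
time_s: 8.12
tool_pos: [0.5873, 0.0053, 0.1079]
orientation: [0.643, 0.766, 0.0, 0.0]
contact_force: [-2.7, -0.2, 7.4]
grip_width: 0.186
finger_force: 30.0
```

One call at a time from here, checking for the drop.

Call:
{"method": "apply_moves", "body": {"steps": [[[3.4,0.6,0,0,-1],[6.9,1.2,0,0,-1],[6.9,1.2,0,0,-1]]]}}

```text
time_s: 8.5
tool_pos: [0.5942, 0.0065, 0.1079]
orientation: [0.643, 0.766, 0.0, 0.0]
contact_force: [-1.2, 0.2, 5.8]
grip_width: 0.19
finger_force: 30.0
```

Call:
{"method": "apply_moves", "body": {"steps": [[[3.4,0.6,0,0,-1],[6.9,1.2,0,0,-1],[6.9,1.2,0,0,-1]]]}}

```text
time_s: 8.88
tool_pos: [0.6011, 0.0077, 0.1079]
orientation: [0.643, 0.766, 0.0, 0.0]
contact_force: [-2.5, 0.3, 6.1]
grip_width: 0.19
finger_force: 30.0
```

Call:
{"method": "apply_moves", "body": {"steps": [[[3.4,0.6,0,0,-1],[6.9,1.2,0,0,-1],[6.9,1.2,0,0,-1]]]}}

```text
time_s: 9.25
tool_pos: [0.608, 0.0089, 0.1078]
orientation: [0.643, 0.766, 0.0, 0.0]
contact_force: [-1.8, 0.3, 6.2]
grip_width: 0.188
finger_force: 30.0
```

Call:
{"method": "apply_moves", "body": {"steps": [[[3.4,0.6,0,0,-1],[6.9,1.2,0,0,-1],[6.9,1.2,0,0,-1]]]}}

```text
time_s: 9.62
tool_pos: [0.6149, 0.0101, 0.1079]
orientation: [0.643, 0.766, 0.0, 0.0]
contact_force: [-2.3, 0.4, 5.5]
grip_width: 0.186
finger_force: 30.0
```

Call:
{"method": "apply_moves", "body": {"steps": [[[3.4,0.6,0,0,-1],[6.9,1.2,0,0,-1],[6.9,1.2,0,0,-1]]]}}

```text
time_s: 10.0
tool_pos: [0.6218, 0.0113, 0.1079]
orientation: [0.643, 0.766, 0.0, 0.0]
contact_force: [-1.7, -0.6, 6.0]
grip_width: 0.187
finger_force: 30.0
```

Call:
{"method": "apply_moves", "body": {"steps": [[[3.4,0.6,0,0,-1],[6.9,1.2,0,0,-1],[6.9,1.2,0,0,-1]]]}}

```text
time_s: 10.38
tool_pos: [0.6287, 0.0125, 0.1079]
orientation: [0.643, 0.766, 0.0, 0.0]
contact_force: [-0.7, -0.6, 6.7]
grip_width: 0.191
finger_force: 30.0
```

Call:
{"method": "apply_moves", "body": {"steps": [[[3.4,0.6,0,0,-1],[6.9,1.2,0,0,-1],[6.9,1.2,0,0,-1]]]}}

```text
time_s: 10.75
tool_pos: [0.6356, 0.0137, 0.1078]
orientation: [0.643, 0.766, 0.0, 0.0]
contact_force: [-2.3, -0.1, 5.7]
grip_width: 0.188
finger_force: 30.0
```

Call:
{"method": "apply_moves", "body": {"steps": [[[3.4,0.6,0,0,-1],[6.9,1.2,0,0,-1],[6.9,1.2,0,0,-1]]]}}

```text
time_s: 11.12
tool_pos: [0.6424, 0.015, 0.1068]
orientation: [0.643, 0.766, -0.0, -0.0]
contact_force: [-0.3, -0.7, -2.1]
grip_width: 0.189
finger_force: 30.0
```

Dropped: z fell 1 mm and the support force vanished, with no push along the slot. Lower straight down until the collar rests.

Call:
{"method": "apply_moves", "body": {"steps": [[[0,0,-3,0,-1],[0,0,-6,0,-1],[0,0,-9,0,-1],[0,0,-10,0,-1],[0,0,-10.7,0,-1],[0,0,-11.2,0,-1],[0,0,-11.2,0,-1]]]}}

```text
time_s: 12.0
tool_pos: [0.6423, 0.0149, 0.096]
orientation: [0.643, 0.766, 0.0, 0.0]
contact_force: [0.0, 0.3, -1.6]
grip_width: 0.188
finger_force: 30.0
```

Call:
{"method": "apply_moves", "body": {"steps": [[[0,0,-0.4,0,-1],[0,0,-0.8,0,-1],[0,0,-0.8,0,-1]]]}}

```text
time_s: 12.38
tool_pos: [0.6423, 0.0149, 0.0959]
orientation: [0.643, 0.766, 0.0, 0.0]
contact_force: [-3.5, 1.0, 5.9]
grip_width: 0.19
finger_force: 30.0
```

Call:
{"method": "apply_moves", "body": {"steps": [[[0,0,0.4,0,-1],[0,0,0.4,0,-0.3],[0,0,0.4,0,-0.2],[0,0,0.4,0,-0.2],[0,0,0.4,0,-0.2],[0,0,20,0,-0.2],[0,0,60,0,-0.2],[0,0,110,0,-0.2],[-50,-20,160,0,-0.2],[-110,-60,200,0,-0.2],[-160,-100,200,0,-0.2],[-160,-100,200,0,-0.2]]]}}

```text
time_s: 13.88
tool_pos: [0.4803, -0.0861, 0.2963]
orientation: [0.643, 0.766, 0.0, 0.001]
contact_force: [1.6, -0.1, -0.5]
grip_width: 0.399
finger_force: 0.0
```

Run:
```python
from h import *
s=state();print(s['time_s'],s['tool_pos'],s['grip_width'],s['finger_force'])
S=snap('scene','scene3');k=np.hstack([cv2.resize(S['pixels'][180:360,220:460],(400,300)),cv2.resize(S['pixels'][230:320,270:390],(400,300),interpolation=cv2.INTER_CUBIC)])
z=load('scene0')['pixels'];d=cv2.resize(z[180:360,220:460],(400,300));k=np.vstack([k,np.hstack([d,cv2.resize(z[230:320,270:390],(400,300))])])
cv2.imwrite('pics/c6.png',np.clip(k.astype(float)*1.3,0,255).astype(np.uint8)[:,:,::-1])
print('key grip expected px',proj(S,[.6423,.0149,.112]),'top',proj(S,[.6423,.0149,.142]))
```

```text
13.875 [ 0.48026996 -0.08612136  0.29629615] 0.39889016130230626 0.0
key grip expected px (np.float64(312.97831705839), np.float64(269.06399436851575)) top (np.float64(313.06209165870865), np.float64(260.9241563964069))
```

View pics/c6.png

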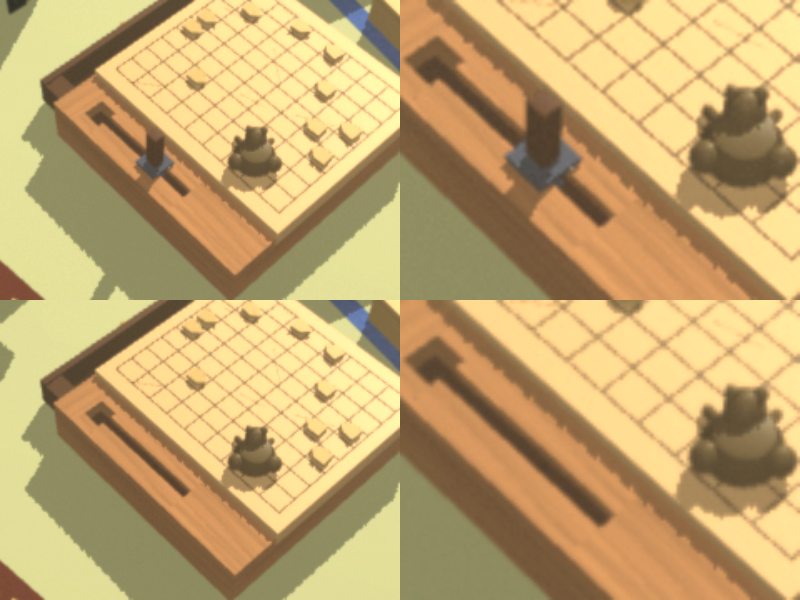

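The key stands upright with its collar flat on the rail, at crop (543,130), which matches the expected position. The drawer front at crop (45,90) and the frog are unmoved.

```bash
python3 -c "
from plant import job_done;print(job_done())"
```

```text
the job is handed in; nothing more can be done
None
```

The job is handed in: the key dropped into the notch and stands released and upright with its collar on the rail; the last picture shows the drawer front and frog unmoved, and the run took about 14 s.

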